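# Dock the reagent rack and fill it

## Robot

A 7-joint arm with a two-finger parallel gripper is mounted at the origin on a cart in front of the work surface, level with it; the furniture and walls round the work are solid. World frame = base frame: x ahead of the robot, y to its left, z up, the work surface at z = 0. Lengths are in m, angles in rad, forces in N, time in s.
With the tool pointing down it reaches from about 0.425 to 0.875 m from the base axis. Payload 4.7 kg.
Tool frame: the origin (TCP) lies midway between the tips of the shut fingers; the grasp point (between the pads) lies 19 mm behind it (ctrl.grip_point_offset is the distance from the TCP to the grasp point, in m); z points along the fingers, y is the line along which they close (so a half turn about z gives the same grasp; the last joint's range is limited). The gripper opens to 87 mm and grips with 3 to 60 N. Pads are 19 mm wide; open, the fingers measure 117 mm over their backs; the gripper's body (75 mm by 190 mm) begins 51 mm behind the grasp point.
Start: joints at [-1.175, 0.321, -0.07, 1.45, 0.023, 1.371, -0.057], TCP at [0.242, 0.603, 0.223] pointing down, gripper open.
Joint ranges: [-2.86, 2.86], [-0.3, 2.09], [-1.38, 1.24], [0.06, 2.45], [-1.56, 4.7], [0.09, 2.05], [-2.69, 2.69]. Speed limits (rad/s): [2.57, 2.57, 3.14, 3.14, 3.14, 3.14, 3.14].

## Interface

Orientations are given as a rotation vector (axis times angle).
In Python, from bench import ctrl gives the robot as it stands.
- The arm moves only by the tool move_arm, never from a script. Its argument "increments" is text: rows parted by semicolons, each of 7 numbers parted by spaces: the shift along the world's x, y, z in mm, then the turn, a rotation vector about the world's x, y, z in degrees, then the closure in counts, from 0 (fully open) to 255 (shut). A call has exactly 8 rows; each row shifts and turns the commanded pose from where the row before left it; what a row does not reach is not made up. A row lasts 1/12 s, in which the tool goes at most 41.7 mm and 7.16 degrees, less where a joint would pass 70% of its speed; a pose out of reach is approached as far as the arm can. A call with a gripper value outside its range is refused whole. The fingers move at their own pace and stop on an object; "grip_force" is the grip in N (left out, the last holds). Time passes only in rows, so rows that do not move let the fingers close, or fill a call up. It gives the time, the measured TCP pose, the force, the opening and the grip force at its end, in the units of the state.
- ctrl.get_state(): the state, without advancing time (a new reading comes with each control period).
- ctrl.get_image(name): name is "side" or "top" or "wrist"; returns a dict with "frame" (384x512x3 uint8, red, green, blue), "depth" (384x512 float32, m along the optical axis (not along the pixel's ray), 0 where there is no reading), "fx", "fy", "cx", "cy" (pixels), "position" and "orientation" of the camera in the world. Camera axes: x right, y down, z forward; pixel columns grow to the right and rows downward; lengths in m; the calibration is good to about 2 mm. A picture is of the moment at which its call begins.
- ctrl.close_job(): hands the job in; it is judged then, once.
Trained networks look in a picture, given as the dict that the camera call returned (one of the last four; its "shot" number tells which), for a name from the list of things; names that differ only in an ending like _2 or _b are one class to them, and where a whole thing is asked for, a point or a joint stands for the part that bears it (a point fixed in the world has none). Each returns a list of dicts, best first, with "score" (0 to 1); they miss things now and then, are a little off and sometimes report something else, mostly with a low value. They report only what shows in the picture. A call takes as long as a camera call. They do not tell look-alikes from the thing itself.
- ctrl.find_in(target, picture): "centre" ([x, y, z] in m, in world coordinates, good to about 4 mm: the middle of the surface that is visible of it).
- ctrl.silhouettes(target, picture): "region" (384x512 bool, what is visible of it).
The state is a dict: "time": time; "joint_positions": joint angles; "qd": joint speeds; "joint_torque": joint torques, N m; "position": TCP position; "tool_rot": TCP orientation; "ft_force": force on the tool from outside, world axes, zero at the start; "torque": the same for the moment, N m; "grip_width": opening from 0.0 (shut) to 1.0 (fully open); "grip_force": force on a finger pad.
Only numpy, scipy, OpenCV 4.12 (cv2) and the standard library are available. Lean on these libraries where they do the work, as an engineer would, in place of code of your own. Each camera call takes 0.05 s, during which the arm holds its last target. There are 200 camera calls.

## Task

Get the reagent rack ready on the analyser: slide the rack along the bench into the dock's guide rails, cut-away foot corner first, until it is fully home, and swing the gate shut behind it. Every reagent bottle standing on the bench must end upright at the bottom of its own well in the rack, the one made for its size. Leave the flask, the beaker and the petri dish where they are.

Things in the scene. Friction and masses are not known exactly. Their poses are not given: they have to be found in the camera images.
- rack: Loose reagent rack, about 0.5 kg: low white block with three round wells in a row on a thin aluminium foot plate. May lie either way round. Origin: centre of underside; x along it to the nose, y left, z up. Foot plate 250 long (x -125 to 125), 116 wide, 6 thick. White block 90 wide, x -87 to 125, top at 40. A cross plate 90 wide, 40 high closes the tail at x -125.
- rack_nose_corner (a point): Middle of the cut-away in the rack's foot plate at the nose, on the +y side (x = 104, y = 51 in the rack's frame): there the foot is cut back to the white block over the last 42 mm. The other three corners are full.
- rack_handle (a point): Point in the rack's handle, 98 mm above its underside, at x = -103, y = 0 in the rack's frame. The handle is an upright white fin near the tail, 24 long (along x), 12 thick (y), its top at 116 mm. Gripped across its thickness, it lets the rack be dragged and turned flat on the bench.
- well_large (a point): Centre of the floor of the large well (77 mm across, next to the nose; x = 80.5 in the rack's frame). All wells: floor 8 mm above the rack's underside, rim at 40 mm, so 32 deep. A small label with the outline of its bottle sits on the block's side below each well.
- well_medium (a point): Centre of the floor of the medium well (58 mm across, the middle one; x = 7 in the rack's frame).
- well_small (a point): Centre of the floor of the small well (53 mm across, next to the handle; x = -54.5 in the rack's frame).
- dock: Dock, fixed to the bench. The rack slides in along its +x axis, flat on the bench; home when the rack's origin and axes meet the dock's. Origin on the bench. Two rails, 120 apart inside, 13 high, x -85 to 126, with lips 9 mm over the rack's feet (3 mm above them), so nothing goes in from above. Stop across the end at x = 126; behind it a white instrument housing (x 140 to 270, 190 wide, 100 high).
- dock_mouth (a point): Middle of the dock's mouth, on the bench, x = -121 in the dock's frame. Flared lead-ins run from here, about 150 apart inside, to the rails at x = -85.
- dock_key (a point): Centre of the top of the key: a dark steel block in the rail on the dock's +y side at the stop (x 90 to 127, y 49 to 69, 26 high). Only the rack's cut-away nose corner passes it; the other way round the rack stops 36 mm short.
- gate (a joint): Angle of the gate (rad): 0 = shut, square across the mouth, 3 mm behind the docked rack's tail plate; grows as it swings outward, away from the stop (anticlockwise from above); 1.57 = open, pointing along the dock's -x; end stop 1.75. Friction (0.12 N m) holds it where it is left. Starts anywhere from shut to open; under about 1.35 it is in the rack's way.
- gate_hinge (a point): The gate's upright hinge axis, on the bench, at x = -134, y = -97 in the dock's frame. The gate is a steel bar 12 thick between 16 and 30 mm above the bench, reaching 145 from the hinge.
- gate_knob (a point): Centre of the top of the gate's upright grey grip: a round post 16 in diameter, from 29 to 101 mm above the bench, 135 from the hinge axis (at dock y = +38 when shut).
- bottle_large: Large clear bottle with a white cap, 72 in diameter, 140 tall, 0.3 kg; cap 54 in diameter, from 118 to 140 above its base. Origin: centre of its base; z up. Belongs in the large well. May be absent.
- bottle_medium: Medium clear bottle with a low blue cap, 53 in diameter, 108 tall, 0.17 kg; cap 43 in diameter, from 86 to 108. Origin: centre of its base; z up. Belongs in the medium well. May be absent.
- bottle_small: Small clear bottle with a tall blue cap, 48 in diameter, 98 tall, 0.1 kg; cap 40 in diameter, from 68 to 98. Origin: centre of its base; z up. Belongs in the small well. May be absent.
- flask: Bystander: conical glass flask, 71 in diameter, 92 tall. Origin: centre of its base.
- beaker: Bystander: glass beaker, 72 in diameter, 85 tall. Origin: centre of its base.
- dish: Bystander: petri dish, 90 in diameter, 15 high. Origin: centre of its base.
Mind the look-alikes: they are no part of the job. What is shaped like the bottle_small but brown is not meant.

How it is judged:
At the end, for the whole second after the job is handed in: Rack flat in the dock, nose at the stop, origin within 8 mm of the dock's, in line within 0.05 rad; gate under 0.08 rad; each bottle present in the well of its size, within 7 mm of its centre and 6 mm of its floor, upright within 0.1 rad; all at rest (horizontal distance between rack and dock below 0.008 m and x of rack_handle in the frame of dock below -0.09 m and angle between the x axis of rack and the x axis of dock, either way round below 0.05 rad and angle between rack's own z axis and vertical below 0.05 rad and height (world z) of rack below 0.006 m and value of joint gate below 0.08 rad and linear speed of each of rack, bottle_large, bottle_medium, bottle_small below 0.02 m/s and horizontal distance between bottle_large and well_large below 0.007 m and z of bottle_large in the frame of well_large below 0.006 m and angle between each of bottle_large, bottle_medium, bottle_small's own z axis and vertical below 0.1 rad and horizontal distance between bottle_medium and well_medium below 0.007 m and z of bottle_medium in the frame of well_medium below 0.006 m and horizontal distance between bottle_small and well_small below 0.007 m and z of bottle_small in the frame of well_small below 0.006 m); the robot touches nothing.
It fails at once if the flask, the beaker or the petri dish is moved more than 3 cm (distance of any of flask, beaker, dish from where it was at the start of the episode above 0.03 m).
Of bottle_large, bottle_medium, bottle_small only 2 to 3 are there at a start; the rules pass over those that are not, and their reading is None.
At some moment in a run one of rack may be knocked a few centimetres aside while the robot is not near it.
Once in a run the grip may slacken for a moment while it holds something.
It also fails if it takes over 210 s, if anything falls off the work surface, if the arm or the gripper's body presses on something with over 40 N, if the wrist force passes 120 N, or if a joint passes its speed limit or range.

## Working session

There is one attempt and no reset: what is moved stays moved. The work goes in short steps, Python scripts to look and compute and a tool call to move; the robot and the scene stay as the last step left them, time stands still between calls to the robot, and variables do not carry over. Pictures are saved under pics/ and viewed, at most 14 in all, crops included, and the job is handed in when it is done.

Besides the shell and the picture viewer there is one more tool, called after ">>>" as name(argument=value, ...) on one line, values as JSON. move_arm: Moves the arm, as the interface text tells. Its arguments: {"type":"object","properties":{"increments":{"type":"string"},"grip_force":{"type":"number"}},"required":["increments"]}

```bash
mkdir -p pics; ls; cat > h.py <<'E'
from bench import ctrl
import numpy as np, cv2
from scipy.spatial.transform import Rotation as R
def Rm(o):
    o=np.array(o,float)
    if o.shape==(3,3): return o
    return R.from_rotvec(o).as_matrix() if o.size==3 else R.from_quat(o).as_matrix()
def save(p,n,s=1): 
    f=cv2.cvtColor(p["frame"],cv2.COLOR_RGB2BGR)
    cv2.imwrite("pics/%s.png"%n,cv2.resize(f,None,fx=s,fy=s))
def cloud(p):
    v,u=np.mgrid[0:384,0:512]; d=p["depth"]
    c=np.stack([(u-p["cx"])/p["fx"]*d,(v-p["cy"])/p["fy"]*d,d],-1)
    return c@Rm(p["orientation"]).T+np.array(p["position"])
def pix(p,X):
    c=(np.array(X)-p["position"])@Rm(p["orientation"]); return c[...,0]/c[...,2]*p["fx"]+p["cx"],c[...,1]/c[...,2]*p["fy"]+p["cy"]
def find(p,ns):
    for n in ns:
        for r in ctrl.find_in(n,p)[:3]:
            X=np.array(r["centre"]); print(n,round(r["score"],2),np.round(X,3),np.round(pix(p,X)).astype(int))
E
python3 - <<'E'
from h import *
ns="rack rack_nose_corner rack_handle well_large well_medium well_small dock dock_key gate gate_knob bottle_large bottle_medium bottle_small flask beaker dish".split()
ps={}
for c in("top","side"):
    p=ctrl.get_image(c); save(p,c+"0",1.5); print(c,p["position"],p["orientation"],p["fx"]); find(p,ns)
print(ctrl.get_state())
E
```

```text
pics
top [ 0.38014184 -0.03560402  1.12869761] [-2.11591315  2.12691703 -0.16833317] 374.1734775671748
rack 0.76 [ 0.462 -0.186  0.01 ] [314 232]
rack 0.33 [0.756 0.106 0.039] [216 135]
rack_nose_corner 0.6 [ 0.464 -0.189  0.008] [315 231]
rack_handle 0.95 [ 0.465 -0.187  0.006] [314 231]
well_large 0.62 [ 0.466 -0.188  0.007] [315 231]
well_medium 0.87 [ 0.463 -0.188  0.008] [315 232]
well_small 0.79 [ 0.462 -0.19   0.009] [315 232]
dock 0.64 [0.555 0.406 0.096] [107 197]
dock_key 0.83 [0.554 0.402 0.097] [108 198]
gate 0.47 [0.628 0.058 0.028] [232 176]
gate_knob 0.64 [0.62  0.06  0.033] [231 179]
bottle_large 0.25 [ 0.462 -0.192  0.008] [316 232]
bottle_medium 0.91 [ 0.621 -0.349  0.093] [374 173]
bottle_medium 0.72 [ 0.785 -0.001  0.034] [251 126]
bottle_small 0.89 [ 0.766 -0.112  0.08 ] [289 126]
bottle_small 0.73 [ 0.669 -0.138  0.1  ] [299 156]
bottle_small 0.73 [0.556 0.401 0.098] [108 197]
flask 0.59 [0.758 0.104 0.041] [217 134]
beaker 0.71 [ 0.784 -0.     0.032] [251 127]
beaker 0.21 [0.557 0.4   0.098] [108 197]
dish 0.64 [0.365 0.115 0.016] [212 265]
side [ 0.37906038 -1
[... 1020 characters left out ...]
tions': array([-1.17488675,  0.32097678, -0.07014925,  1.45053154,  0.02260457,
        1.37080023, -0.05692145]), 'qd': array([-8.87096954e-04, -5.10835353e-04, -1.26406408e-03, -3.67556378e-04,
        1.09655597e-04,  1.19012311e-03,  7.36625820e-06]), 'joint_torque': array([ 4.04880957e-04, -4.91095734e+01, -4.02979469e-01, -3.12765670e+01,
       -6.37254794e-02,  3.35480645e-02,  1.74386764e-05]), 'position': array([0.24218861, 0.60320059, 0.22258615]), 'tool_rot': array([5.96028903e-01, 3.08448579e+00, 1.01051682e-04]), 'ft_force': array([-0.0246181 , -0.53922099,  0.23525212]), 'torque': array([0.01153594, 0.05184784, 0.00094295]), 'grip_force': 0.0, 'grip_width': 0.9983071596319754}
```

View pics/top0.png

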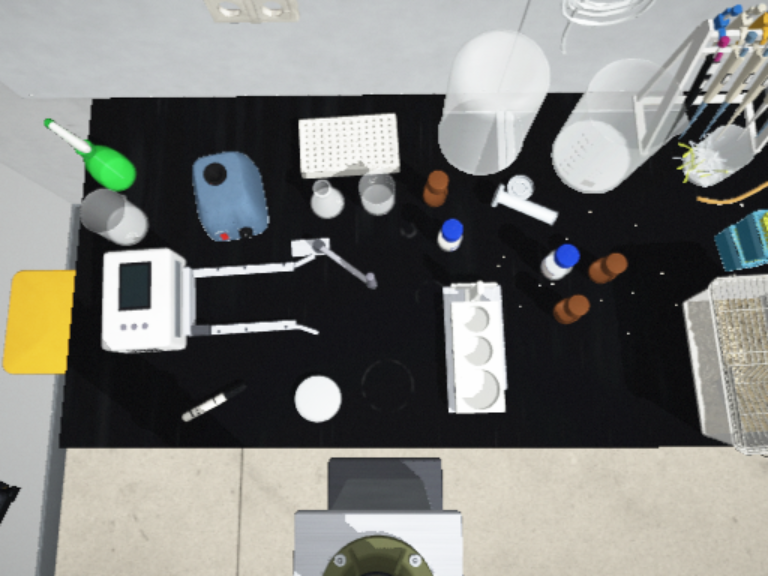

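View pics/side0.png

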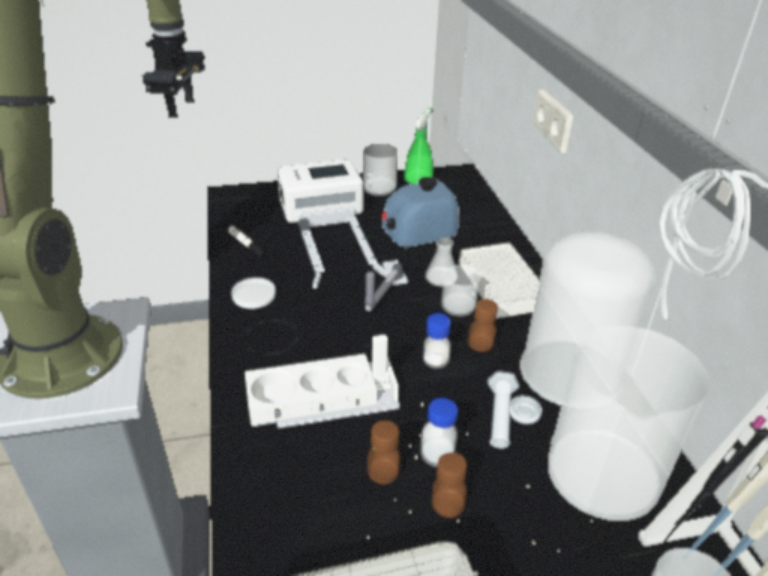

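The top view shows the rack (nose toward the robot, tail and handle away) at (315,232). The dock is on the left, with its housing at (107,197), and the gate is half open at about (231,179). The candidates are:
- **Blue-capped bottles:** (301,153) and (377,170).
- **Brown look-alikes to leave alone:** (290,125), (381,206) and (405,178).
- **Bystanders to leave alone:** flask (217,134), beaker (251,127), dish (212,265).

I see no large bottle. Next I'll measure.

```bash
cat > m.py <<'E'
from h import *
def rect(P,lo,hi,box,name):
    m=(P[...,2]>lo)&(P[...,2]<hi)&(P[...,0]>box[0])&(P[...,0]<box[1])&(P[...,1]>box[2])&(P[...,1]<box[3])
    q=P[m]; r=cv2.minAreaRect((q[:,:2]*1000).astype(np.float32)); print(name,len(q),np.round(r[0],1),np.round(r[1],1),round(r[2],2),"z",np.round(np.median(q[:,2]),4)); return q
if __name__=="__main__":
    p=ctrl.get_image("top"); P=cloud(p)
    rect(P,.03,.05,(.3,.6,-.30,-.05),"rack")
    rect(P,.06,.14,(.45,.65,-.30,-.05),"handle")
    rect(P,.09,.11,(.4,.7,.3,.5),"housing")
    rect(P,.008,.035,(.6,.68,.1,.29),"railfar"); rect(P,.008,.035,(.45,.54,.1,.29),"railnear")
    rect(P,.08,.11,(.5,.7,-.05,.15),"knob"); rect(P,.01,.034,(.5,.68,-.05,.15),"gate")
    rect(P,.09,.13,(.64,.74,-.19,-.1),"bA"); rect(P,.09,.13,(.57,.65,-.38,-.31),"bB")
    s=ctrl.get_image("side"); S=cloud(s)
    rect(S,.03,.05,(.3,.6,-.33,-.05),"rack s")
    rect(S,.06,.14,(.45,.65,-.30,-.05),"handle s")
    rect(S,.09,.11,(.4,.7,.3,.5),"housing s")
    rect(S,.08,.12,(.5,.7,-.05,.15),"knob s")
    q=rect(S,.05,.14,(.64,.72,-.19,-.1),"bA s");print(np.percentile(q[:,2],98)); q=rect(S,.05,.14,(.57,.66,-.40,-.31),"bB s");print(np.percentile(q[:,2],98))
    for n,c in(("bottle_small",p),("bottle_medium",p)):
        for x in ctrl.silhouettes(n,c): print(n,round(x["score"],2),np.argwhere(x["region"]).mean(0)[::-1])
    a=p["frame"][135:255,270:420]; cv2.imwrite("pics/crop1.png",cv2.resize(cv2.cvtColor(a,cv2.COLOR_RGB2BGR),None,fx=5,fy=5,interpolation=cv2.INTER_CUBIC))
E
python3 m.py
```

```text
rack 1317 [ 463.2 -191.9] [250.2  91.2] 1.37 z 0.0402
handle 69 [ 565.7 -189.1] [11.1 24. ] 88.86 z 0.1122
housing 2731 [577.8 440.6] [244.3 118.8] 0.01 z 0.101
railfar 404 [642.6 195.2] [ 54.1 195. ] 20.33 z 0.0134
railnear 279 [506.  205.7] [168.5  24. ] 88.44 z 0.0135
knob 29 [588.8  12.4] [11.3 13.5] 89.18 z 0.1
gate 218 [590.6  76.4] [178.4 145.4] 0.38 z 0.0291
bA 153 [ 681.4 -142.7] [37.2 39. ] 88.23 z 0.0977
bB 210 [ 626.5 -355.7] [41.1 42.5] 46.56 z 0.1071
rack s 1569 [ 463.6 -194.7] [250.   97.5] 0.48 z 0.0389
handle s 167 [ 566.5 -193.7] [15.9 21.1] 78.25 z 0.0928
housing s 886 [580.2 444.1] [243.2 125.9] 3.83 z 0.0996
knob s 44 [589.4   6.4] [14.5 14.3] 62.99 z 0.0929
bA s 297 [ 683.2 -148. ] [41.2 39.2] 13.61 z 0.0881
0.09952886708726918
bB s 601 [ 625.  -362.2] [50.8 48.2] 12.02 z 0.0903
0.1089935912551343
bottle_small 0.92 [380.02121212 205.62727273]
bottle_small 0.87 [404.11875  178.190625]
bottle_small 0.79 [289.89705882 125.21176471]
bottle_small 0.75 [117.38743867 197.91226693]
bottle_small 0.71 [298.9751773 156.4858156]
bottle_medium 0.81 [372.78911565 174.73469388]
```

View pics/crop1.png

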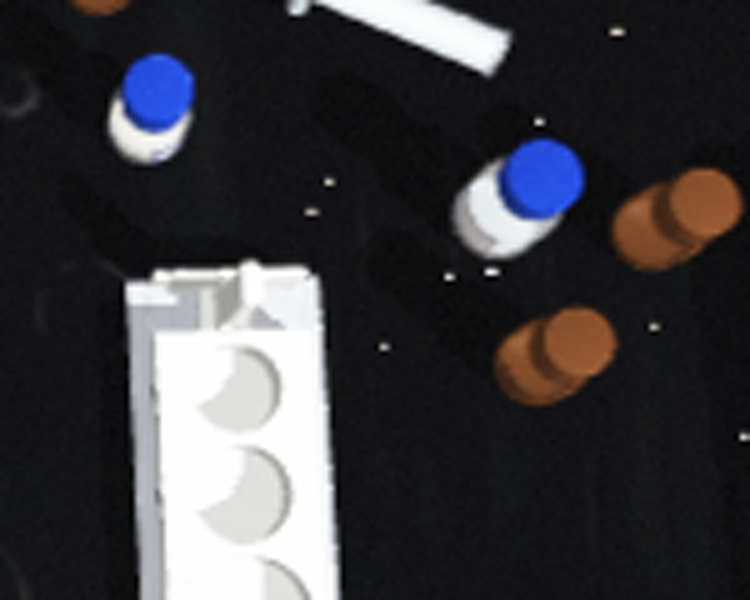

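```bash
python3 - <<'E'
from h import *
from m import rect
p=ctrl.get_image("top"); P=cloud(p)
q=rect(P,.095,.106,(.44,.665,.3,.55),"housing"); print(q[:,:2].min(0),q[:,:2].max(0))
for b,n in(((.6,.68,.13,.32),"far"),((.45,.55,.13,.32),"near")):
    m=(P[...,2]>.010)&(P[...,2]<.016)&(P[...,0]>b[0])&(P[...,0]<b[1])&(P[...,1]>b[2])&(P[...,1]<b[3])
    q=P[m]
    for y in np.arange(.13,.32,.02):
        k=q[abs(q[:,1]-y)<.01]
        if len(k): print(n,round(y,3),np.round(np.percentile(k[:,0],[2,50,98]),4),len(k))
q=rect(P,.018,.029,(.45,.55,.25,.35),"key")
q=rect(P,.02,.034,(.56,.68,-.03,.13),"gatebar")
s=ctrl.get_image("side"); S=cloud(s)
q=rect(S,.02,.029,(.45,.55,.25,.35),"key s")
q=rect(S,.095,.106,(.44,.665,.3,.55),"housing s"); print(q[:,:2].min(0),q[:,:2].max(0))
E
```

```text
housing 2840 [552.6 452.2] [187.2 128.8] 3.74 z 0.1009
[0.45775552 0.38447406] [0.64937835 0.51963491]
far 0.13 [0.6469 0.659  0.6764] 14
far 0.15 [0.6386 0.6513 0.6764] 30
far 0.17 [0.6233 0.6374 0.6787] 41
far 0.19 [0.6215 0.6304 0.6375] 25
far 0.21 [0.6188 0.628  0.6345] 26
far 0.23 [0.6184 0.6253 0.6346] 30
far 0.25 [0.6187 0.625  0.6315] 28
far 0.27 [0.6155 0.622  0.6313] 33
far 0.29 [0.6156 0.6219 0.6298] 29
far 0.31 [0.6126 0.6193 0.6286] 31
near 0.13 [0.4927 0.4956 0.5009] 8
near 0.15 [0.4985 0.5043 0.5078] 15
near 0.17 [0.502  0.5079 0.517 ] 23
near 0.19 [0.5015 0.508  0.5172] 26
near 0.21 [0.5018 0.5093 0.5169] 30
near 0.23 [0.4989 0.505  0.5143] 32
near 0.25 [0.4989 0.505  0.5141] 27
near 0.27 [0.4961 0.5051 0.5115] 37
near 0.29 [0.4962 0.5052 0.5117] 37
near 0.31 [0.4933 0.5024 0.5087] 29
key 38 [507.6 303.4] [19.5 94.6] 9.64 z 0.0257
gatebar 166 [625.7  65.2] [145.8  19.3] 51.23 z 0.0304
key s 21 [500.7 339.6] [17.  21.2] 83.05 z 0.0246
housing s 809 [552.4 447.5] [184.5 134. ] 3.58 z 0.0999
[0.45896796 0.37849283] [0.64695937 0.51916956]
```

The crop confirms two targets. The small bottle is at crop (158,92), with its cap at 98 mm. The medium is at (542,180), at 108 mm. The three browns are look-alikes, and the large bottle is absent. I'll move above the gate knob first.

>>> move_arm(increments="14.5 -24.7 0 0 0 0 0;14.5 -24.7 0 0 0 0 0;14.5 -24.7 0 0 0 0 0;14.5 -24.7 0 0 0 0 0;14.5 -24.7 0 0 0 0 0;14.5 -24.7 0 0 0 0 0;14.5 -24.7 0 0 0 0 0;14.5 -24.7 0 0 0 0 0")

```text
time: 2.67
position: [0.3588, 0.4043, 0.2228]
tool_rot: [0.596, 3.084, 0.001]
ft_force: [0.9, -0.2, 0.9]
grip_width: 1.003
grip_force: 0.0
```

>>> move_arm(increments="14.5 -24.7 0 0 0 0 60;14.5 -24.7 0 0 0 0 100;14.5 -24.7 0 0 0 0 130;14.5 -24.7 0 0 0 0 130;14.5 -24.7 0 0 0 0 130;14.5 -24.7 0 0 0 0 130;14.5 -24.7 0 0 0 0 130;14.5 -24.7 0 0 0 0 130")

```text
time: 3.33
position: [0.4748, 0.2067, 0.2229]
tool_rot: [0.596, 3.084, 0.001]
ft_force: [0.3, 0.4, -0.1]
grip_width: 0.521
grip_force: 0.0
```

>>> move_arm(increments="14.5 -24.7 0 0 0 0 130;14.5 -24.7 0 0 0 0 130;14.5 -24.7 0 0 0 0 130;14.5 -24.7 0 0 0 0 130;14.5 -24.7 0 0 0 0 130;14.5 -24.7 0 0 0 0 130;14.5 -24.7 0 0 0 0 130;14.5 -24.7 0 0 0 0 130")

```text
time: 4.0
position: [0.5908, 0.0092, 0.2228]
tool_rot: [0.595, 3.084, 0.001]
ft_force: [1.2, 0.5, 0.2]
grip_width: 0.489
grip_force: 0.0
```

```bash
python3 - <<'E'
from h import *
from m import rect
p=ctrl.get_image("wrist"); save(p,"w1"); P=cloud(p); print(p["position"],p["fx"]); find(p,["gate_knob"])
rect(P,.09,.106,(.54,.63,-.04,.06),"knob")
print(ctrl.get_state()["position"],ctrl.get_state()["grip_width"])
E
```

```text
[0.51232106 0.04067288 0.38489753] 280.71447516107344
gate_knob 0.66 [0.626 0.058 0.028] [300 179]
gate_knob 0.49 [0.617 0.186 0.011] [388 134]
knob 189 [590.   11.9] [15.2 14.2] 69.25 z 0.1004
[0.59164757 0.00405718 0.22273427] 0.49290003346600414
```

>>> move_arm(increments="0 1 0 0 0 0 130;0 0 0 0 0 0 130;0 0 -25 0 0 0 130;0 0 -25 0 0 0 130;0 0 -25 0 0 0 130;0 0 -25 0 0 0 130;0 0 -25 0 0 0 130;0 0 -25 0 0 0 130", grip_force=10)

```text
time: 4.77
position: [0.5897, 0.0139, 0.0717]
tool_rot: [0.591, 3.085, 0.002]
ft_force: [0.6, -0.1, 0.3]
grip_width: 0.486
grip_force: 0.0
```

>>> move_arm(increments="0 0 0 0 0 0 130;0 0 0 0 0 0 255;0 0 0 0 0 0 255;0 0 0 0 0 0 255;0 0 0 0 0 0 255;0 0 0 0 0 0 255;0 0 0 0 0 0 255;0 0 0 0 0 0 255")

```text
time: 5.43
position: [0.5909, 0.0111, 0.0739]
tool_rot: [0.596, 3.083, 0.001]
ft_force: [-1.8, -0.9, 6.1]
grip_width: 0.177
grip_force: 10.0
```

>>> move_arm(increments="10.5 -7.4 0 0 0 0 255;11.3 -6.3 0 0 0 0 255;12 -5.3 0 0 0 0 255;12.2 -4 0 0 0 0 255;12.6 -2.9 0 0 0 0 255;13 -1.6 0 0 0 0 255;12.9 -0.4 0 0 0 0 255;12.8 0.9 0 0 0 0 255")

```text
time: 6.1
position: [0.6885, -0.0172, 0.0739]
tool_rot: [0.597, 3.083, -0.002]
ft_force: [-1.6, -1.7, 5.1]
grip_width: 0.181
grip_force: 10.0
```

>>> move_arm(increments="0 0 0 0 0 0 255;0 0 0 0 0 0 130;0 0 0 0 0 0 130;0 0 0 0 0 0 130;0 0 0 0 0 0 130;0 0 30 0 0 0 130;0 0 40 0 0 0 130;0 0 40 0 0 0 130")

```text
time: 6.77
position: [0.6859, -0.0151, 0.1822]
tool_rot: [-0.595, -3.081, 0.001]
ft_force: [0.8, 0.2, 0.1]
grip_width: 0.487
grip_force: 0.0
```

```bash
python3 - <<'E'
from h import *
from m import rect
p=ctrl.get_image("wrist"); P=cloud(p); rect(P,.09,.106,(.62,.73,-.07,.06),"knob w")
p=ctrl.get_image("top"); P=cloud(p)
rect(P,.09,.106,(.64,.73,-.07,.06),"knob t")
rect(P,.03,.05,(.3,.6,-.30,-.05),"rack");rect(P,.06,.14,(.45,.65,-.30,-.05),"handle")
s=ctrl.get_state();print(s["position"],s["tool_rot"],s["joint_positions"])
E
```

```text
knob w 252 [684.  -14.5] [14.8 14.9] 24.91 z 0.1002
knob t 0 [0. 0.] [0. 0.] 0.0 z nan
rack 1319 [ 462.8 -192. ] [249.8  91.2] 1.29 z 0.0402
handle 68 [ 565.8 -189.2] [11.4 23.8] 88.63 z 0.1117
[ 0.69143152 -0.01589045  0.1909879 ] [0.59341063 3.07204423 0.00520746] [-0.34149502  0.43458989  0.44900555  1.40696672 -0.19115183  1.32955613
  1.30345447]
  return _methods._mean(a, axis=axis, dtype=dtype,
  ret = ret.dtype.type(ret / rcount)
```

>>> move_arm(increments="-15.2 -21.8 3 0 0 2.9 130;-15.2 -21.8 3 0 0 2.9 130;-15.2 -21.8 3 0 0 2.9 130;-15.2 -21.8 3 0 0 2.9 130;-15.2 -21.8 0 0 0 2.9 130;-15.2 -21.8 0 0 0 2.9 130;-15.2 -21.8 0 0 0 2.9 130;-15.2 -21.8 0 0 0 2.9 130")

```text
time: 7.53
position: [0.5647, -0.1905, 0.1944]
tool_rot: [-0.041, 3.141, 0.001]
ft_force: [0.1, -0.7, -0.4]
grip_width: 0.494
grip_force: 0.0
```

```bash
python3 - <<'E'
from h import *
from m import rect
for i in range(3): p=ctrl.get_image("wrist")
P=cloud(p); rect(P,.108,.122,(.53,.61,-.24,-.14),"handle w"); rect(P,.03,.05,(.3,.6,-.30,-.1),"rack w")
s=ctrl.get_state();print(s["position"],s["tool_rot"],s["joint_positions"])
E
```

```text
handle w 306 [ 565.5 -191.2] [22.3 11.2] 0.93 z 0.1152
rack w 8099 [ 485.2 -193.3] [206.5  90.2] 1.33 z 0.0397
[ 0.56417572 -0.19256521  0.19473727] [-2.83987678e-02  3.14123545e+00  1.34846416e-04] [-0.12815967  0.23304284  0.48344783  1.64648885 -0.11214167  1.28946333
  1.96421069]
```

>>> move_arm(increments="0 -1 -15 0 0 0 130;0 0 -25 0 0 0 130;0 0 -25 0 0 0 130;0 0 -25 0 0 0 130;0 0 -25 0 0 0 130;0 0 0 0 0 0 130;0 0 0 0 0 0 200;0 0 0 0 0 0 255", grip_force=55)

```text
time: 8.35
position: [0.5671, -0.1905, 0.0808]
tool_rot: [-0.038, 3.14, -0.0]
ft_force: [-0.6, -0.4, 0.2]
grip_width: 0.409
grip_force: 0.0
```

>>> move_arm(increments="0 0 0 0 0 0 255;0 0 0 0 0 0 255;0 0 0 0 0 0 255;0 0 0 0 0 0 255;0 0 0 0 0 0 255;0 0 0 0 0 0 255;0 0 0 0 0 0 255;0 0 0 0 0 0 255")

```text
time: 9.02
position: [0.5666, -0.1913, 0.0807]
tool_rot: [-0.036, 3.14, -0.0]
ft_force: [-0.5, 0.2, 5.6]
grip_width: 0.135
grip_force: 55.0
```

>>> move_arm(increments="1 2.9 0 0 0 -1.5 255;1 2.9 0 0 0 -3 255;1 2.9 0 0 0 -4 255;1 2.9 0 0 0 -4 255;1 2.9 0 0 0 -4 255;1 2.9 0 0 0 -4 255;1 2.9 0 0 0 -4 255;1 2.9 0 0 0 -4 255")

```text
time: 9.68
position: [0.5692, -0.171, 0.0809]
tool_rot: [-0.744, -3.044, 0.005]
ft_force: [-14.4, -2.4, 19.3]
grip_width: 0.131
grip_force: 55.1
```

>>> move_arm(increments="1 2.9 0 0 0 -4 255;1 2.9 0 0 0 -4 255;1 2.9 0 0 0 -4 255;1 2.9 0 0 0 -4 255;1 2.9 0 0 0 -4 255;1 2.9 0 0 0 -4 255;1 2.9 0 0 0 -4 255;1 2.9 0 0 0 -4 255")

```text
time: 10.35
position: [0.5779, -0.1444, 0.0809]
tool_rot: [-1.552, -2.722, 0.002]
ft_force: [-13.5, 3.1, 18.4]
grip_width: 0.137
grip_force: 55.1
```

>>> move_arm(increments="1 2.9 0 0 0 -4 255;1 2.9 0 0 0 -4 255;1 2.9 0 0 0 -4 255;1 2.9 0 0 0 -4 255;1 2.9 0 0 0 -4 255;1 2.9 0 0 0 -4 255;1 2.9 0 0 0 -2 255;1 2.9 0 0 0 -1 255")

```text
time: 11.02
position: [0.5891, -0.1236, 0.0807]
tool_rot: [2.147, 2.292, -0.005]
ft_force: [-5.6, -5.2, 9.4]
grip_width: 0.135
grip_force: 55.2
```

```bash
python3 - <<'E'
from h import *
from m import rect
s=ctrl.get_state();print(s["position"],s["tool_rot"],s["joint_positions"],s["ft_force"])
p=ctrl.get_image("top"); save(p,"top2",1.5); P=cloud(p)
rect(P,.03,.05,(.5,.68,-.17,.14),"rack"); find(p,["rack"])
p=ctrl.get_image("side");P=cloud(p);rect(P,.034,.045,(.5,.68,-.17,.14),"rack s")
E
```

```text
[ 0.58908093 -0.12361221  0.08065191] [ 2.14679303  2.29219511 -0.00467814] [-0.4148425   0.39007452  0.70306812  1.75998021 -0.27680562  1.09419747
  0.44520793] [-5.6429362  -5.19356215  9.42775515]
rack 833 [606.6  33.2] [154.2 186.8] 3.45 z 0.04
rack 0.69 [0.581 0.034 0.012] [240 193]
rack s 534 [607.7 -72.6] [194.1 144.2] 89.8 z 0.0392
```

View pics/top2.png

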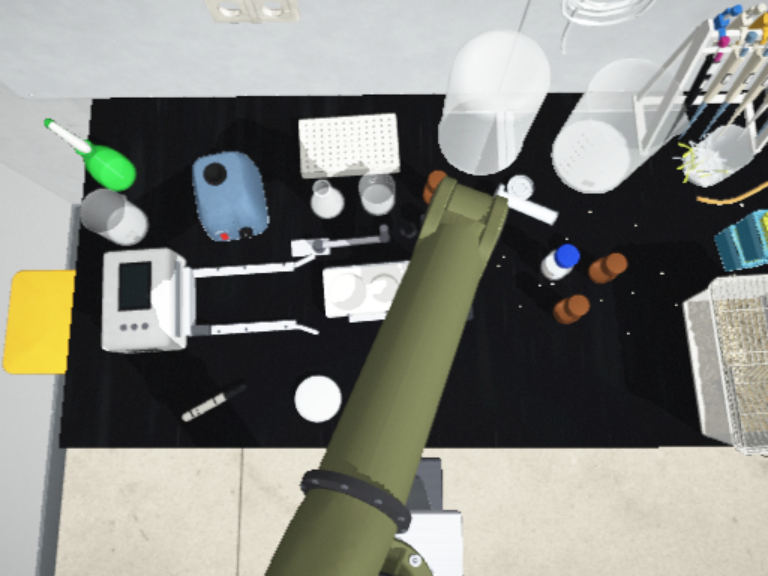

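The rack is lined up before the mouth, nose to the left at (325,293) and the cut-away on the near side. Checking alignment more tightly.

```bash
python3 - <<'E'
from h import *
from m import rect
p=ctrl.get_image("top"); P=cloud(p)
w=ctrl.get_image("wrist"); W=cloud(w); save(w,"w3")
for P,n,y0 in((P,"t",.02),(W,"w",-.1)):
    m=(P[...,2]>.035)&(P[...,2]<.046)&(P[...,0]>.5)&(P[...,0]<.65)&(P[...,1]>y0)&(P[...,1]<.14); q=P[m]
    print(n,len(q),"nose y",np.percentile(q[:,1],99.5) if len(q) else 0)
    a=[]
    for y in np.arange(y0,.12,.01):
        k=q[abs(q[:,1]-y)<.005]
        if len(k)>8: a.append((y,k[:,0].min(),k[:,0].max()))
    a=np.array(a); print(np.round(a,4)[::2]); 
    g=a[abs(a[:,2]-a[:,1]-.09)<.006]; 
    if len(g)>3: print(np.degrees(-np.polyfit(g[:,0],g[:,1:].mean(1),1)[0]), np.polyval(np.polyfit(g[:,0],g[:,1:].mean(1),1),[-.12,.1]))
    m=(P[...,2]>.009)&(P[...,2]<.017)&(P[...,1]>.16)&(P[...,1]<.34)&(P[...,0]>.48)&(P[...,0]<.65); q=P[m]
    for lo,hi in((.48,.53),(.6,.65)):
        k=q[(q[:,0]>lo)&(q[:,0]<hi)]
        if len(k)>30: r=np.polyfit(k[:,1],k[:,0],1); print("rail",len(k),np.degrees(-r[0]),np.polyval(r,[.16,.245,.33]))
E
```

```text
t 369 nose y 0.10742800648835071
[[0.02   0.5335 0.6206]
 [0.04   0.5304 0.6209]
 [0.06   0.5301 0.6181]
 [0.08   0.5276 0.6179]
 [0.1    0.5273 0.6152]]
4.585136553958304 [0.58854899 0.57094333]
rail 301 3.5504150401879992 [0.51123199 0.50596485 0.5006977 ]
rail 283 4.056821612929476 [0.63149921 0.62548079 0.61946238]
w 14300 nose y 0.02175779749952768
[[-0.1     0.5425  0.6329]
 [-0.08    0.541   0.6314]
 [-0.06    0.5396  0.6301]
 [-0.04    0.5377  0.6284]
 [-0.02    0.5366  0.627 ]
 [-0.      0.5347  0.6255]
 [ 0.02    0.5335  0.6238]]
4.47117758166527 [0.58941427 0.57224618]
```

>>> move_arm(increments="0.4 0 0 0 0 -0.4 255;0.4 0 0 0 0 -0.3 255;-0.7 10 0 0 0 0 255;-0.7 10 0 0 0 0 255;-0.7 10 0 0 0 0 255;-0.7 10 0 0 0 0 255;-0.7 10 0 0 0 0 255;-0.7 10 0 0 0 0 255")

```text
time: 11.93
position: [0.5871, -0.0656, 0.0806]
tool_rot: [2.159, 2.275, -0.004]
ft_force: [-1.1, -11.4, 5.8]
grip_width: 0.129
grip_force: 55.0
```

>>> move_arm(increments="-0.6 10 0 0 0 0 255;-0.7 10 0 0 0 0 255;-0.6 10 0 0 0 0 255;-0.7 10 0 0 0 0 255;0 0 0 0 0 0 255;0 0 0 0 0 0 255;0 0 0 0 0 0 255;0 0 0 0 0 0 255")

```text
time: 12.6
position: [0.5843, -0.0234, 0.0806]
tool_rot: [2.159, 2.279, -0.001]
ft_force: [-1.5, -3.7, 7.1]
grip_width: 0.136
grip_force: 55.0
```

```bash
cat > r.py <<'E'
from h import *
s=ctrl.get_state();print(s["position"],s["tool_rot"],s["ft_force"],s["torque"],s["grip_width"])
p=ctrl.get_image("top"); P=cloud(p)
m=(P[...,2]>.035)&(P[...,2]<.046)&(P[...,0]>.5)&(P[...,0]<.64)&(P[...,1]>.02)&(P[...,1]<.385); q=P[m]
yn=np.percentile(q[:,1],99.3); a=[]
for y in np.arange(.04,yn-.01,.01):
    k=q[abs(q[:,1]-y)<.005]
    if len(k)>6 and abs(np.ptp(k[:,0])-.09)<.006: a.append((y,k[:,0].min(),k[:,0].max()))
a=np.array(a); g=np.polyfit(a[:,0],a[:,1:].mean(1),1)
print("nose y",yn,"ang",np.degrees(-g[0]),"x at .1,.2,.3",np.polyval(g,[.1,.2,.3]))
E
python3 r.py
```

```text
[ 0.58433698 -0.02338134  0.08064172] [ 2.15927634e+00  2.27881952e+00 -1.09371068e-03] [-1.54679627 -3.69798405  7.06733364] [-0.74755395  0.37957814  0.18326938] 0.13602518559344323
nose y 0.38421968315813637 ang 3.171979741248283 x at .1,.2,.3 [0.57604429 0.57050815 0.564972  ]
```

>>> move_arm(increments="-0.6 10 0 0 0 0 255;-0.7 10 0 0 0 0 255;-0.6 10 0 0 0 0 255;-0.7 10 0 0 0 0 255;-0.6 10 0 0 0 0 255;-0.7 10 0 0 0 0 255;-0.6 10 0 0 0 0 255;-0.7 10 0 0 0 0 255")

```text
time: 13.32
position: [0.5794, 0.0536, 0.0806]
tool_rot: [2.16, 2.274, -0.005]
ft_force: [-1.0, -8.4, 6.6]
grip_width: 0.133
grip_force: 55.0
```

>>> move_arm(increments="-0.6 10 0 0 0 0 255;-0.7 10 0 0 0 0 255;-0.6 10 0 0 0 0 255;-0.7 10 0 0 0 0 255;-0.6 10 0 0 0 0 255;-0.7 10 0 0 0 0 255;0 0 0 0 0 0 255;0 0 0 0 0 0 255")

```text
time: 13.98
position: [0.5756, 0.1163, 0.0806]
tool_rot: [2.159, 2.278, -0.002]
ft_force: [-1.3, -4.4, 7.4]
grip_width: 0.132
grip_force: 55.0
```

```bash
python3 r.py
```

```text
[0.57561869 0.11625039 0.08063172] [ 2.15894761e+00  2.27839674e+00 -1.65380321e-03] [-1.31360559 -4.39130024  7.3874538 ] [-1.00318248  0.26795615  0.18980971] 0.1321203054633091
nose y 0.3848069458141553 ang 3.775875124147975 x at .1,.2,.3 [0.57703713 0.57044698 0.56385684]
```

Travel remaining is about 25 mm. I'll go slowly onto the stop.

>>> move_arm(increments="-0.2 3 0 0 0 0 255;-0.2 3 0 0 0 0 255;-0.2 3 0 0 0 0 255;-0.2 3 0 0 0 0 255;-0.2 3 0 0 0 0 255;-0.2 3 0 0 0 0 255;-0.2 3 0 0 0 0 255;-0.1 1 0 0 0 0 255")

```text
time: 14.7
position: [0.5744, 0.1352, 0.0806]
tool_rot: [2.16, 2.275, -0.006]
ft_force: [-1.1, -9.8, 8.4]
grip_width: 0.132
grip_force: 55.0
```

>>> move_arm(increments="-0.1 1 0 0 0 0 255;0 0 0 0 0 0 255;-0.1 1 0 0 0 0 255;0 0 0 0 0 0 255;-0.1 1 0 0 0 0 255;0 0 0 0 0 0 255;-0.1 1 0 0 0 0 255;0 0 0 0 0 0 255")

```text
time: 15.37
position: [0.574, 0.1389, 0.0806]
tool_rot: [2.16, 2.274, -0.006]
ft_force: [-0.9, -9.4, 8.4]
grip_width: 0.132
grip_force: 55.0
```

>>> move_arm(increments="-0.1 1.5 0 0 0 0 255;0 0 0 0 0 0 255;-0.1 1.5 0 0 0 0 255;0 0 0 0 0 0 255;-0.1 1.5 0 0 0 0 255;0 0 0 0 0 0 255;0 0 0 0 0 0 255;0 0 0 0 0 0 255")

```text
time: 16.03
position: [0.5737, 0.1434, 0.0806]
tool_rot: [2.16, 2.274, -0.005]
ft_force: [-0.3, -9.9, 8.1]
grip_width: 0.134
grip_force: 55.0
```

>>> move_arm(increments="-0.1 1.5 0 0 0 0 255;0 0 0 0 0 0 255;-0.1 1.5 0 0 0 0 255;0 0 0 0 0 0 255;-0.1 1.5 0 0 0 0 255;0 0 0 0 0 0 255;0 0 0 0 0 0 255;0 0 0 0 0 0 255")

```text
time: 16.7
position: [0.5736, 0.1452, 0.0806]
tool_rot: [2.161, 2.271, -0.009]
ft_force: [-1.6, -15.0, 8.7]
grip_width: 0.132
grip_force: 55.1
```

```bash
python3 r.py; python3 - <<'E'
from h import *
p=ctrl.get_image("side"); save(p,"s4"); a=p["frame"][90:290,150:350]
cv2.imwrite("pics/s4c.png",cv2.resize(cv2.cvtColor(a,cv2.COLOR_RGB2BGR),None,fx=3,fy=3,interpolation=cv2.INTER_CUBIC))
E
```

```text
[0.57360442 0.14515238 0.08062292] [ 2.16074208  2.27107613 -0.00908303] [ -1.5824458  -15.00648618   8.71618334] [-2.75870288  0.31521558  0.35453186] 0.13207253622576892
nose y 0.3848487990443547 ang -0.2109505449056067 x at .1,.2,.3 [0.55998157 0.56034975 0.56071793]
```

View pics/s4c.png

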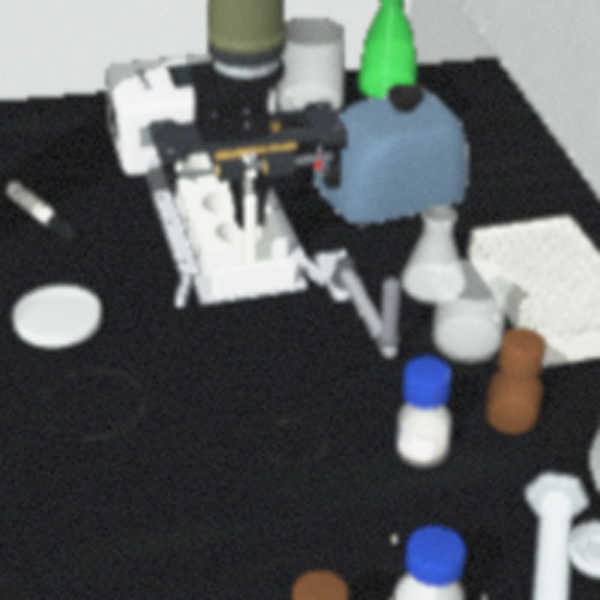

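The rack is in the rails and its tail is level with the mouth. The force is now rising at the stop, so I'll give it one more nudge, then release and rise.

>>> move_arm(increments="-0.1 1.5 0 0 0 0 255;0 0 0 0 0 0 255;-0.1 1.5 0 0 0 0 255;0 0 0 0 0 0 255;0 0 0 0 0 0 255;0 0 0 0 0 0 255;0 0 0 0 0 0 255;0 0 0 0 0 0 255")

```text
time: 17.47
position: [0.5738, 0.1452, 0.0806]
tool_rot: [2.161, 2.268, -0.013]
ft_force: [0.1, -19.4, 9.0]
grip_width: 0.133
grip_force: 55.1
```

>>> move_arm(increments="0.3 -4 0 0 0 0 255;0 0 0 0 0 0 130;0 0 0 0 0 0 130;0 0 0 0 0 0 130;0 0 0 0 0 0 130;0 0 0 0 0 0 130;0 0 30 0 0 0 130;0 0 40 0 0 0 130")

```text
time: 18.13
position: [0.5692, 0.1526, 0.1465]
tool_rot: [-2.157, -2.28, 0.012]
ft_force: [1.0, 0.9, 1.0]
grip_width: 0.48
grip_force: 0.0
```

>>> move_arm(increments="0 0 35 0 0 0 130;0 0 25 0 0 0 130;0 -20 0 0 0 0 130;0 -30 0 0 0 0 130;0 -30 0 0 0 0 130;0 -30 0 0 0 0 130;0 -30 0 0 0 0 130;0 0 0 0 0 0 130")

```text
time: 18.8
position: [0.572, 0.0046, 0.2101]
tool_rot: [2.168, 2.269, -0.003]
ft_force: [0.2, -1.1, 0.5]
grip_width: 0.49
grip_force: 0.0
```

```bash
python3 - <<'E'
from h import *
from m import rect
O=np.array([.5661,.2455]); 
for c in("wrist","top"):
    for i in range(2): p=ctrl.get_image(c)
    save(p,c+"5",1.5); P=cloud(p)
    d=np.array([-.0663,.9978]); l=np.array([-.9978,-.0663])
    X=(P[...,:2]-O)@d; Y=(P[...,:2]-O)@l; Z=P[...,2]
    m=(abs(X)<.133)&(abs(Y)<.055)&(Z>.036)&(Z<.045)
    print(c,m.sum(),"X",np.percentile(X[m],[.3,99.7]),"Y",np.percentile(Y[m],[.5,99.5]))
    m=(abs(X+.1)<.04)&(abs(Y)<.03)&(Z>.108)&(Z<.122); 
    if m.any(): print("handle",X[m].min(),X[m].max(),Y[m].min(),Y[m].max())
    rect(P,.09,.106,(.64,.73,-.07,.06),"knob")
s=ctrl.get_state();print(s["position"],s["tool_rot"],s["joint_positions"])
E
```

```text
wrist 2287 X [-0.12270852 -0.05462068] Y [-0.0465033   0.04291156]
handle -0.11284779939142091 -0.0889632161121595 -0.007260037592826771 0.004407953064522282
knob 221 [684.8 -14.2] [15.1 14.6] 84.84 z 0.1003
top 1069 X [-0.08287938  0.12964923] Y [-0.04645073  0.04394594]
handle -0.09601301305013256 -0.08974289356029494 -0.004412552432959547 0.005534263405408445
knob 0 [0. 0.] [0. 0.] 0.0 z nan
[0.57240128 0.01433099 0.20939674] [-2.15736580e+00 -2.28272907e+00 -7.41827092e-04] [-0.70380491  0.18928903  0.7200863   1.69037063 -0.12962995  1.31049344
  0.09737584]
  return _methods._mean(a, axis=axis, dtype=dtype,
  ret = ret.dtype.type(ret / rcount)
```

View pics/top5.png

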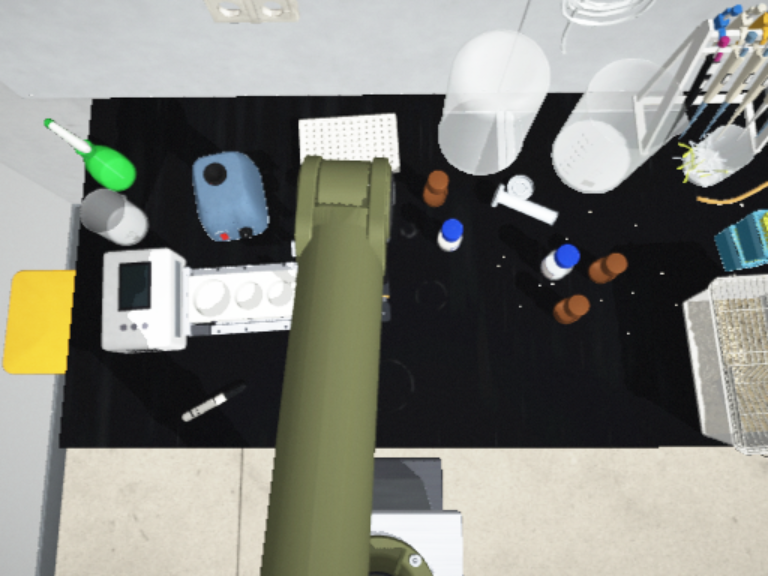

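The rack is home against the housing, with its wells at (212,297), (248,295) and (280,292). Next I'll grip the knob at (684,-14) and swing the gate shut.

>>> move_arm(increments="14 -3.4 0 0 0 0 130;14 -3.4 0 0 0 0 130;14 -3.4 0 0 0 0 130;14 -3.4 0 0 0 0 130;14 -3.4 0 0 0 0 130;14 -3.4 0 0 0 0 130;14 -3.4 0 0 0 0 130;14 -3.4 0 0 0 0 130", grip_force=10)

```text
time: 19.67
position: [0.6852, -0.0118, 0.2088]
tool_rot: [-2.155, -2.284, 0.0]
ft_force: [0.1, 0.4, -0.7]
grip_width: 0.488
grip_force: 0.0
```

>>> move_arm(increments="0 0 0 0 0 0 130;0 0 -22 0 0 0 130;0 0 -23 0 0 0 130;0 0 -23 0 0 0 130;0 0 -23 0 0 0 130;0 0 -23 0 0 0 130;0 0 -23 0 0 0 130;0 0 0 0 0 0 200")

```text
time: 20.33
position: [0.6802, -0.0118, 0.067]
tool_rot: [-2.152, -2.279, 0.009]
ft_force: [-1.3, 1.1, -1.5]
grip_width: 0.465
grip_force: 0.0
```

>>> move_arm(increments="0 0 0 0 0 0 255;0 0 0 0 0 0 255;0 0 0 0 0 0 255;0 0 0 0 0 0 255;0 0 0 0 0 0 255;0 0 0 0 0 0 255;0 0 0 0 0 0 255;0 0 0 0 0 0 255")

```text
time: 21.0
position: [0.6854, -0.0145, 0.0744]
tool_rot: [2.159, 2.28, 0.003]
ft_force: [-0.9, 0.7, 7.0]
grip_width: 0.179
grip_force: 10.0
```

>>> move_arm(increments="-13.4 -0.6 0 0 0 0 255;-13.4 0.7 0 0 0 0 255;-13.6 2.2 0 0 0 0 255;-13 3.4 0 0 0 0 255;-12.6 4.6 0 0 0 0 255;-12.1 6 0 0 0 0 255;-11.6 7.2 0 0 0 0 255;-10.7 8.2 0 0 0 0 255")

```text
time: 21.67
position: [0.5848, 0.0159, 0.0737]
tool_rot: [2.16, 2.277, 0.003]
ft_force: [1.4, -0.5, 1.3]
grip_width: 0.18
grip_force: 10.0
```

>>> move_arm(increments="-9.8 9.2 0 0 0 0 255;-8.8 10.1 0 0 0 0 255;-7.9 11.2 0 0 0 0 255;-6.7 11.7 0 0 0 0 255;-5.4 12.3 0 0 0 0 255;-4.2 12.8 0 0 0 0 255;-2.9 13.4 0 0 0 0 255;-1.6 13.3 0 0 0 0 255")

```text
time: 22.33
position: [0.5368, 0.1105, 0.0733]
tool_rot: [2.161, 2.279, 0.0]
ft_force: [-1.0, -1.4, 2.4]
grip_width: 0.182
grip_force: 10.0
```

>>> move_arm(increments="0 1 0 0 0 0 255;0 0 0 0 0 0 255;0 0 0 0 0 0 255;0 0 0 0 0 0 130;0 0 0 0 0 0 130;0 0 0 0 0 0 130;0 0 0 0 0 0 130;0 0 20 0 0 0 130")

```text
time: 23.0
position: [0.5339, 0.1113, 0.0894]
tool_rot: [-2.158, -2.279, 0.01]
ft_force: [0.1, 0.6, -0.6]
grip_width: 0.448
grip_force: 0.0
```

>>> move_arm(increments="0 0 40 0 0 0 130;0 -30 40 0 0 0 130;0 -30 20 0 0 0 130;0 -30 10 0 0 0 130;0 -30 0 0 0 0 130;0 -10 0 0 0 0 130;0 0 0 0 0 0 130;0 0 0 0 0 0 130")

```text
time: 23.67
position: [0.5365, -0.0124, 0.1955]
tool_rot: [-2.16, -2.279, -0.0]
ft_force: [0.1, 0.8, 0.4]
grip_width: 0.491
grip_force: 0.0
```

```bash
cat > d.py <<'E'
from h import *
O=np.array([.5661,.2455]); d=np.array([-.0663,.9978]); l=np.array([-.9978,-.0663])
s=ctrl.get_state();print(s["position"],s["tool_rot"],s["joint_positions"])
for c in("wrist","top"):
    p=ctrl.get_image(c); save(p,c+"6",1.5); P=cloud(p)
    X=(P[...,:2]-O)@d; Y=(P[...,:2]-O)@l; Z=P[...,2]
    m=(abs(X)<.133)&(abs(Y)<.055)&(Z>.036)&(Z<.045)
    if m.any(): print(c,m.sum(),"X",np.percentile(X[m],[.3,99.7]),"Y",np.percentile(Y[m],[.5,99.5]))
    m=(abs(X+.1)<.025)&(abs(Y)<.03)&(Z>.108)&(Z<.122); 
    if m.any(): print("handle",m.sum(),X[m].min(),X[m].max(),Y[m].min(),Y[m].max())
    m=(X<-.1)&(X>-.18)&(Y>.02)&(Y<.07)&(Z>.095)&(Z<.106)
    if m.any(): print("knob",m.sum(),X[m].mean(),Y[m].mean())
    m=(Z>.004)&(Z<.012)&(abs(Y)<.04)&(abs(X)<.12)
    for n,x,r in(("small",-.0545,.0265),("medium",.007,.029)):
        k=m&(abs(X-x)<r+.004)
        if k.sum()>20: print(n,k.sum(),"x",np.percentile(X[k],[1,99]),"y",np.percentile(Y[k],[1,99]))
E
python3 d.py
```

```text
[ 0.53645004 -0.01235865  0.19546017] [-2.16035837e+00 -2.27949733e+00 -2.19584346e-04] [-0.75853631  0.10802006  0.78900991  1.79463977 -0.08094898  1.27228241
  0.10511147]
wrist 1232 X [-0.12293235 -0.07718861] Y [-0.04636947  0.04231332]
handle 344 -0.11274285096012032 -0.09903237245150195 -0.007471126535610496 0.004723617789325599
knob 299 -0.13535627688705235 0.037902524941264296
small 83 x [-0.08498339 -0.06844996] y [-0.03932997  0.03990719]
top 1185 X [-0.12110766  0.13101204] Y [-0.04665444  0.04412575]
handle 34 -0.11125796622642645 -0.08990683014445724 -0.004909998733103874 0.005875789626931972
knob 26 -0.1339132039616366 0.03933267717681258
small 192 x [-0.08452019 -0.02453541] y [-0.03258588  0.03017453]
medium 221 x [-0.02432211  0.03963036] y [-0.02966713  0.01945108]
```

```bash
python3 - <<'E'
from h import *
for c in("top","side"):
    p=ctrl.get_image(c);P=cloud(p);X,Y,Z=P[...,0],P[...,1],P[...,2]
    for zl in(.02,.13):
        for y in np.arange(-.26,-.02,.03):
            m=(Z>zl)&(Z<.6)&(abs(Y-y)<.015)&(X>.72)&(X<1.0)&(p["depth"]>0)
            if m.sum()>3: print(c,zl,round(y,2),np.percentile(X[m],2).round(3),m.sum())
E
```

```text
top 0.02 -0.26 0.757 951
top 0.02 -0.23 0.761 1081
top 0.02 -0.2 0.83 1102
top 0.02 -0.17 0.838 1038
top 0.02 -0.14 0.764 835
top 0.02 -0.11 0.755 217
top 0.02 -0.08 0.771 7
top 0.02 -0.05 0.835 62
top 0.02 -0.02 0.764 451
top 0.13 -0.26 0.836 744
top 0.13 -0.23 0.83 900
top 0.13 -0.2 0.83 939
top 0.13 -0.17 0.839 854
top 0.13 -0.14 0.86 547
side 0.02 -0.26 0.76 1941
side 0.02 -0.23 0.83 1310
side 0.02 -0.2 0.831 897
side 0.02 -0.17 0.847 427
side 0.02 -0.14 0.76 561
side 0.02 -0.11 0.757 306
side 0.02 -0.08 0.983 186
side 0.02 -0.05 0.76 376
side 0.02 -0.02 0.739 638
side 0.13 -0.26 0.835 1361
side 0.13 -0.23 0.831 1059
side 0.13 -0.2 0.832 786
side 0.13 -0.17 0.848 426
side 0.13 -0.14 0.981 216
side 0.13 -0.11 0.982 197
side 0.13 -0.08 0.983 186
side 0.13 -0.05 0.982 165
side 0.13 -0.02 0.982 169
```

>>> move_arm(increments="18.2 -16.4 0 0 0 7 70;18.2 -16.4 0 0 0 7 70;18.2 -16.4 0 0 0 7 70;18.2 -16.4 0 0 0 7 70;18.2 -16.4 0 0 0 7 70;18.2 -16.4 0 0 0 7 70;18.2 -16.4 0 0 0 7 70;18.2 -16.4 0 0 0 7 70", grip_force=15)

```text
time: 24.53
position: [0.6833, -0.1426, 0.1947]
tool_rot: [-0.825, -3.03, -0.001]
ft_force: [1.1, 0.8, -0.3]
grip_width: 0.726
grip_force: 0.0
```

>>> move_arm(increments="0 0 0 0 0 0 70;0 0 0 0 0 0 70;0 0 0 0 0 0 70;0 0 0 0 0 0 70;0 0 0 0 0 0 70;0 0 0 0 0 0 70;0 0 0 0 0 0 70;0 0 0 0 0 0 70")

```text
time: 25.2
position: [0.682, -0.1434, 0.1962]
tool_rot: [0.838, 3.028, 0.001]
ft_force: [0.3, 0.5, -0.2]
grip_width: 0.724
grip_force: 0.0
```

```bash
python3 - <<'E'
from h import *
p=ctrl.get_image("wrist"); save(p,"w7"); P=cloud(p)
s=ctrl.get_state();print(s["position"],s["tool_rot"],s["joint_positions"],s["grip_width"])
hsv=cv2.cvtColor(p["frame"],cv2.COLOR_RGB2HSV); b=(hsv[...,0]>100)&(hsv[...,0]<130)&(hsv[...,1]>150)
m=b&(P[...,2]>.09)&(P[...,2]<.105)&(abs(P[...,0]-.682)<.05)&(abs(P[...,1]+.144)<.05)
q=P[m]; (c,r)=cv2.minEnclosingCircle((q[:,:2]*1000).astype(np.float32)); print(len(q),c,r,np.median(q[:,2]),q[:,:2].mean(0))
E
```

```text
[ 0.6820668  -0.14354587  0.19615178] [8.37824586e-01 3.02750599e+00 5.33880477e-04] [-0.29670527  0.4936483   0.66981681  1.37641618 -0.30496429  1.37492295
  1.4042122 ] 0.7308505364418703
1261 (683.0567626953125, -144.6791229248047) 20.127944946289062 0.0975554658743385 [ 0.68192935 -0.14401496]
```

>>> move_arm(increments="0.3 -0.7 -15 0 0 0 70;0 0 -22 0 0 0 70;0 0 -22 0 0 0 70;0 0 -22 0 0 0 70;0 0 -22 0 0 0 70;0 0 -20 0 0 0 70;0 0 -8 0 0 0 70;0 0 0 0 0 0 70")

```text
time: 25.92
position: [0.6808, -0.1441, 0.0625]
tool_rot: [-0.837, -3.024, 0.001]
ft_force: [-0.0, 0.5, -0.2]
grip_width: 0.731
grip_force: 0.0
```

>>> move_arm(increments="0 0 0 0 0 0 140;0 0 0 0 0 0 200;0 0 0 0 0 0 255;0 0 0 0 0 0 255;0 0 0 0 0 0 255;0 0 0 0 0 0 255;0 0 0 0 0 0 255;0 0 0 0 0 0 255")

```text
time: 26.58
position: [0.6831, -0.145, 0.066]
tool_rot: [0.838, 3.026, 0.0]
ft_force: [-0.8, -0.6, 5.0]
grip_width: 0.447
grip_force: 15.0
```

>>> move_arm(increments="0 0 10 0 0 0 255;0 0 20 0 0 0 255;0 0 30 0 0 0 255;0 0 30 0 0 0 255;0 0 30 0 0 0 255;0 0 20 0 0 0 255;0 0 0 0 0 0 255;0 0 0 0 0 0 255")

```text
time: 27.25
position: [0.6827, -0.1447, 0.2059]
tool_rot: [0.838, 3.026, 0.001]
ft_force: [-0.2, 0.8, -2.0]
grip_width: 0.447
grip_force: 15.0
```

>>> move_arm(increments="-7 21.2 0 0 0 -3.5 255;-7 21.2 0 0 0 -3.5 255;-7 21.2 0 0 0 -3.5 255;-7 21.2 0 0 0 -3.5 255;-7 21.2 0 0 0 -3.5 255;-7 21.2 0 0 0 -3.5 255;-7 21.2 0 0 0 -3.5 255;-7 21.2 0 0 0 -3.5 255")

```text
time: 27.92
position: [0.6245, 0.0263, 0.2024]
tool_rot: [-1.548, -2.73, 0.004]
ft_force: [-0.4, 0.0, -0.6]
grip_width: 0.449
grip_force: 15.0
```

>>> move_arm(increments="-7 21.2 0 0 0 -3.5 255;-7 21.2 0 0 0 -3.5 255;-7 21.2 0 0 0 -3.5 255;-7 21.2 0 0 0 -3.5 255;-7 21.2 0 0 0 -3.5 255;-7 21.2 0 0 0 -3.5 255;-7 21.2 0 0 0 -3.5 255;-7 21.2 0 0 0 -3.5 255")

```text
time: 28.58
position: [0.5684, 0.1955, 0.2026]
tool_rot: [-2.164, -2.276, 0.006]
ft_force: [0.4, -0.3, -1.2]
grip_width: 0.451
grip_force: 15.0
```

>>> move_arm(increments="0 0 0 0 0 0 255;0 0 0 0 0 0 255;0 0 0 0 0 0 255;0 0 0 0 0 0 255;0 0 0 0 0 0 255;0 0 0 0 0 0 255;0 0 0 0 0 0 255;0 0 0 0 0 0 255")

```text
time: 29.25
position: [0.5706, 0.1941, 0.205]
tool_rot: [2.162, 2.279, 0.0]
ft_force: [0.3, -0.2, -0.7]
grip_width: 0.45
grip_force: 15.0
```

```bash
python3 d.py; python3 - <<'E'
from h import *
p=ctrl.get_image("wrist"); save(p,"w8",1.5)
E
```

```text
[0.57057885 0.19411339 0.20497784] [2.16232671e+00 2.27888109e+00 2.11560423e-04] [-0.99463754  0.2753137   0.74945206  1.62349482 -0.192413    1.31854111
 -0.1632674 ]
wrist 7671 X [-0.08357854  0.12709825] Y [-0.04758465  0.0421525 ]
small 977 x [-0.07017843 -0.0327028 ] y [-0.02765699  0.02262357]
medium 1771 x [-0.01760693  0.0368183 ] y [-0.02975367  0.02482573]
top 323 X [-0.12108109 -0.01376751] Y [-0.04546799  0.04414207]
handle 34 -0.11112268375670696 -0.09000314287832908 -0.004429330608266824 0.006781678310236029
knob 25 -0.1336540087218429 0.039288553932006004
small 153 x [-0.08432584 -0.02697661] y [-0.0340963   0.03431218]
```

View pics/w8.png

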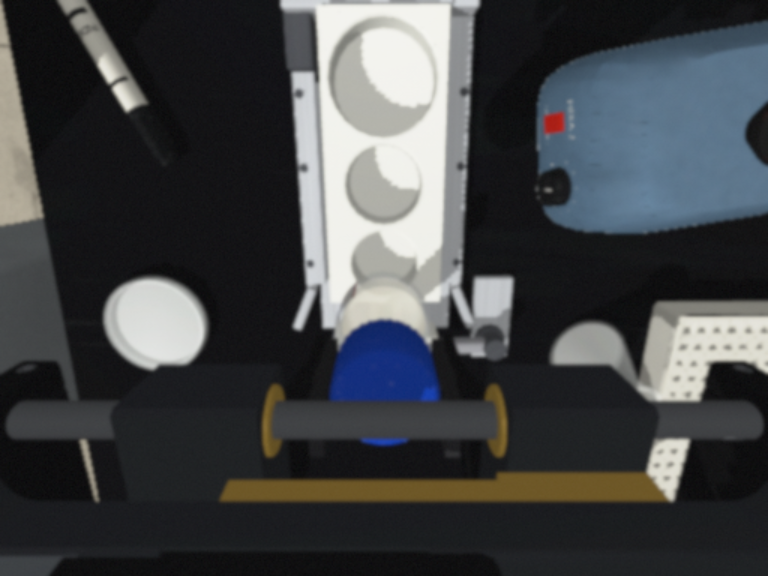

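The wrist view shows the rack seated in the rails, the small well at (385,262) just ahead of the held bottle, and the gate shut. Lowering.

>>> move_arm(increments="0 0 -10 0 0 0 255;0 0 -15 0 0 0 255;0 0 -15 0 0 0 255;0 0 -15 0 0 0 255;0 0 -15 0 0 0 255;0 0 -10 0 0 0 255;0 0 -5 0 0 0 255;0 0 0 0 0 0 255")

```text
time: 30.07
position: [0.5695, 0.1943, 0.1184]
tool_rot: [-2.161, -2.279, 0.004]
ft_force: [0.1, -0.3, -0.1]
grip_width: 0.453
grip_force: 15.0
```

>>> move_arm(increments="0 0 -4 0 0 0 255;0 0 -4 0 0 0 255;0 0 -4 0 0 0 255;0 0 -4 0 0 0 255;0 0 -3 0 0 0 255;0 0 -3 0 0 0 255;0 0 0 0 0 0 255;0 0 0 0 0 0 255")

```text
time: 30.73
position: [0.5703, 0.1946, 0.0978]
tool_rot: [2.162, 2.28, -0.0]
ft_force: [-0.4, 0.6, -0.8]
grip_width: 0.454
grip_force: 15.0
```

>>> move_arm(increments="0 0 -4 0 0 0 255;0 0 -4 0 0 0 255;0 0 -4 0 0 0 255;0 0 -4 0 0 0 255;0 0 -3 0 0 0 255;0 0 -3 0 0 0 255;0 0 -1 0 0 0 255;0 0 0 0 0 0 255")

```text
time: 31.4
position: [0.5702, 0.1945, 0.0745]
tool_rot: [-2.162, -2.28, 0.001]
ft_force: [0.6, 0.1, -1.1]
grip_width: 0.453
grip_force: 15.0
```

>>> move_arm(increments="0 0 0 0 0 0 90;0 0 0 0 0 0 90;0 0 0 0 0 0 90;0 0 0 0 0 0 90;0 0 0 0 0 0 90;0 0 10 0 0 0 90;0 0 30 0 0 0 90;0 0 40 0 0 0 90")

```text
time: 32.07
position: [0.5681, 0.1938, 0.1535]
tool_rot: [-2.161, -2.278, 0.01]
ft_force: [0.3, 1.1, 0.3]
grip_width: 0.645
grip_force: 0.0
```

>>> move_arm(increments="0 -20 40 0 0 0 90;0 -35 15 0 0 0 90;0 -35 0 0 0 0 90;0 -35 0 0 0 0 90;0 -35 0 0 0 0 90;0 -35 0 0 0 0 90;0 -35 0 0 0 0 90;0 -35 0 0 0 0 90")

```text
time: 32.73
position: [0.5703, -0.0708, 0.2083]
tool_rot: [2.161, 2.279, 0.003]
ft_force: [0.9, -0.1, 0.2]
grip_width: 0.65
grip_force: 0.0
```

```bash
python3 - <<'E'
from h import *
p=ctrl.get_image("top"); save(p,"top9",1.5); P=cloud(p); X,Y,Z=P[...,0],P[...,1],P[...,2]
hsv=cv2.cvtColor(p["frame"],cv2.COLOR_RGB2HSV); H=hsv[...,0];sat=hsv[...,1]>130
for n,m in(("blue",sat&(H>100)&(H<130)),("brown",sat&(H<18))):
    m=(m&(Z>.085)&(Z<.125)&(X>.4)&(X<.9)&(Y<.4)).astype(np.uint8)
    k,lab=cv2.connectedComponents(m)
    for i in range(1,k):
        q=P[lab==i]
        if len(q)>40: c,r=cv2.minEnclosingCircle((q[:,:2]*1000).astype(np.float32)); print(n,len(q),np.round(c,1),round(r,1),np.median(q[:,2]).round(4))
s=ctrl.get_state();print(s["position"],s["tool_rot"],s["joint_positions"])
E
```

```text
blue 201 [ 626.6 -355.1] 22.0 0.1077
blue 171 [569.  195.1] 19.8 0.1058
brown 179 [ 613.1 -446.9] 20.5 0.0977
brown 178 [ 534.3 -372.6] 20.4 0.0975
[ 0.56921818 -0.08069894  0.20885719] [ 2.16974333  2.26500724 -0.00332105] [-0.68913382  0.22208215  0.9030604   1.69225521 -0.17529329  1.31110599
  0.28966478]
```

View pics/top9.png

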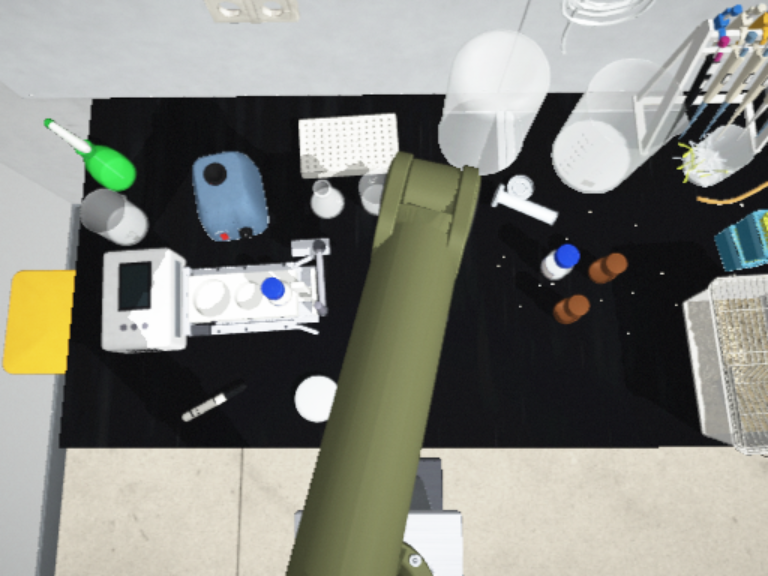

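Small bottle is seated (cap top at 105.8 mm, so the base is near 8 mm). Next the medium one at top9 (565,257).

>>> move_arm(increments="7 -30 0 0 0 5.25 60;7 -35 0 0 0 5.25 60;7 -40 0 0 0 5.25 60;7 -40 0 0 0 5.25 60;7 -40 0 0 0 5.25 60;7 -40 0 0 0 5.25 60;7 -35 0 0 0 5.25 60;7 -24.6 0 0 0 5.25 60", grip_force=20)

```text
time: 33.45
position: [0.6252, -0.3581, 0.2078]
tool_rot: [1.2, 2.903, -0.004]
ft_force: [-0.6, 0.7, 1.1]
grip_width: 0.763
grip_force: 0.0
```

>>> move_arm(increments="0 0 0 0 0 0 60;0 0 0 0 0 0 60;0 0 0 0 0 0 60;0 0 0 0 0 0 60;0 0 0 0 0 0 60;0 0 0 0 0 0 60;0 0 0 0 0 0 60;0 0 0 0 0 0 60")

```text
time: 34.12
position: [0.6267, -0.3528, 0.2074]
tool_rot: [1.2, 2.903, 0.001]
ft_force: [0.7, -0.2, -0.7]
grip_width: 0.761
grip_force: 0.0
```

```bash
python3 - <<'E'
from h import *
p=ctrl.get_image("wrist"); P=cloud(p)
s=ctrl.get_state();print(s["position"],s["tool_rot"],s["joint_positions"],s["grip_width"])
hsv=cv2.cvtColor(p["frame"],cv2.COLOR_RGB2HSV); b=(hsv[...,0]>100)&(hsv[...,0]<130)&(hsv[...,1]>150)
m=b&(P[...,2]>.1)&(P[...,2]<.115)&(abs(P[...,0]-.626)<.05)&(abs(P[...,1]+.356)<.05)
q=P[m]; (c,r)=cv2.minEnclosingCircle((q[:,:2]*1000).astype(np.float32)); print(len(q),c,r,np.median(q[:,2]),q[:,:2].mean(0))
E
```

```text
[ 0.62656637 -0.35309406  0.20735695] [1.20005716e+00 2.90313715e+00 3.26233871e-04] [-0.02074852  0.56490682  0.76673296  1.2954023  -0.38484988  1.42886563
  1.50630368] 0.7634572562123298
1418 (627.5899047851562, -357.08837890625) 21.482940673828125 0.10744018435714264 [ 0.62658824 -0.35620985]
```

>>> move_arm(increments="0.5 -3.5 -15 0 0 0 60;0 0 -22 0 0 0 60;0 0 -22 0 0 0 60;0 0 -22 0 0 0 60;0 0 -22 0 0 0 60;0 0 -20 0 0 0 60;0 0 -7 0 0 0 60;0 0 0 0 0 0 60")

```text
time: 34.83
position: [0.6252, -0.3562, 0.0738]
tool_rot: [-1.2, -2.898, -0.0]
ft_force: [-0.4, 1.2, 0.6]
grip_width: 0.765
grip_force: 0.0
```

>>> move_arm(increments="0 0 0 0 0 0 140;0 0 0 0 0 0 200;0 0 0 0 0 0 255;0 0 0 0 0 0 255;0 0 0 0 0 0 255;0 0 0 0 0 0 255;0 0 0 0 0 0 255;0 0 0 0 0 0 255")

```text
time: 35.5
position: [0.6275, -0.3576, 0.0783]
tool_rot: [1.2, 2.901, -0.0]
ft_force: [0.3, -0.0, 4.3]
grip_width: 0.478
grip_force: 20.0
```

>>> move_arm(increments="0 0 10 0 0 0 255;0 0 25 0 0 0 255;0 0 30 0 0 0 255;0 0 30 0 0 0 255;0 0 30 0 0 0 255;0 0 20 0 0 0 255;0 0 0 0 0 0 255;0 0 0 0 0 0 255")

```text
time: 36.17
position: [0.627, -0.3574, 0.2231]
tool_rot: [1.201, 2.902, 0.0]
ft_force: [-0.0, 0.5, -2.8]
grip_width: 0.482
grip_force: 20.0
```

>>> move_arm(increments="-2.5 15 0 0 0 -1.75 255;-2.5 27 0 0 0 -1.75 255;-2.5 27 0 0 0 -1.75 255;-2.5 27 0 0 0 -1.75 255;-2.5 27 0 0 0 -1.75 255;-2.5 27 0 0 0 -1.75 255;-2.5 27 0 0 0 -1.75 255;-2.5 27 0 0 0 -1.75 255")

```text
time: 36.83
position: [0.6053, -0.151, 0.2196]
tool_rot: [-1.546, -2.73, 0.002]
ft_force: [-0.0, 0.6, -1.3]
grip_width: 0.478
grip_force: 20.0
```

>>> move_arm(increments="-2.5 27 0 0 0 -1.75 255;-2.5 27 0 0 0 -1.75 255;-2.5 27 0 0 0 -1.75 255;-2.5 27 0 0 0 -1.75 255;-2.5 27 0 0 0 -1.75 255;-2.5 27 0 0 0 -1.75 255;-2.5 27 0 0 0 -1.75 255;-2.5 27 0 0 0 -1.75 255")

```text
time: 37.5
position: [0.5851, 0.0644, 0.2199]
tool_rot: [-1.867, -2.523, 0.005]
ft_force: [-0.3, 0.2, -2.0]
grip_width: 0.48
grip_force: 20.0
```

>>> move_arm(increments="-2.5 27 0 0 0 -1.75 255;-2.5 27 0 0 0 -1.75 255;-2.5 27 0 0 0 -1.75 255;-2.5 27 0 0 0 -1.75 255;-2.5 27 0 0 0 -1.75 255;-2.5 27 0 0 0 -1.75 255;-2.5 20 0 0 0 -1.75 255;-2.5 11 0 0 0 -1.75 255")

```text
time: 38.17
position: [0.5643, 0.2598, 0.2192]
tool_rot: [-2.156, -2.281, 0.006]
ft_force: [0.0, 1.0, -1.9]
grip_width: 0.48
grip_force: 20.0
```

>>> move_arm(increments="0 0 0 0 0 0 255;0 0 0 0 0 0 255;0 0 0 0 0 0 255;0 0 0 0 0 0 255;0 0 0 0 0 0 255;0 0 0 0 0 0 255;0 0 0 0 0 0 255;0 0 0 0 0 0 255")

```text
time: 38.83
position: [0.5671, 0.2555, 0.2223]
tool_rot: [2.162, 2.279, 0.0]
ft_force: [-0.5, -0.3, -1.0]
grip_width: 0.477
grip_force: 20.0
```

```bash
python3 d.py; python3 - <<'E'
from h import *
p=ctrl.get_image("top"); save(p,"top10",1.5); P=cloud(p)
p=ctrl.get_image("side"); a=p["frame"][60:260,150:350]
cv2.imwrite("pics/s10c.png",cv2.resize(cv2.cvtColor(a,cv2.COLOR_RGB2BGR),None,fx=3,fy=3,interpolation=cv2.INTER_CUBIC))
E
```

```text
[0.56706307 0.25548034 0.22233258] [2.16214136e+00 2.27912566e+00 4.58521071e-04] [-1.05048931  0.30900419  0.72764786  1.54986975 -0.2083507   1.36189767
 -0.25043793]
wrist 3981 X [-0.03686483  0.12715299] Y [-0.04784064  0.04192096]
knob 126 -0.13303971933453249 0.03696517761966284
medium 864 x [-0.00389033  0.03224047] y [-0.03074386  0.0251989 ]
top 709 X [-0.12123559  0.05763764] Y [-0.04575848  0.04430807]
handle 32 -0.10972698287865482 -0.08978484649936087 -0.0051018758330843945 0.00478401836016468
knob 24 -0.13361696637830908 0.039139424578795365
medium 187 x [-0.00939508  0.03696277] y [-0.0295151   0.01971395]
```

View pics/s10c.png

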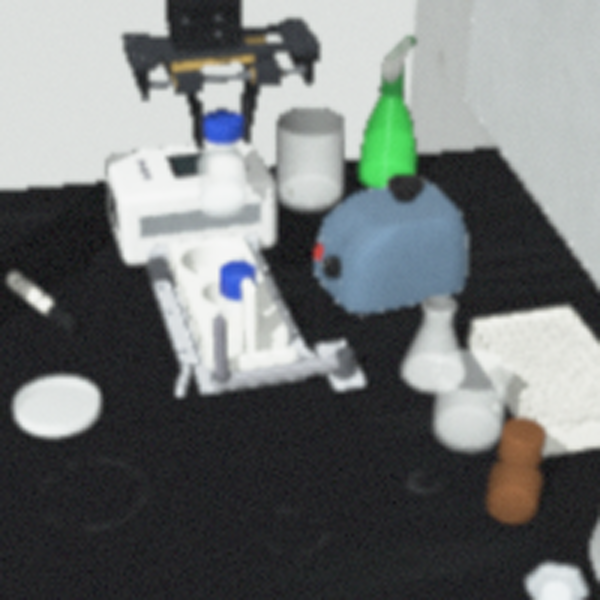

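The medium bottle hangs upright at (222,165) over its well, the small one is seated at (237,280), and the gate is shut across the mouth. Lowering in stages.

>>> move_arm(increments="0 0 -10 0 0 0 255;0 0 -18 0 0 0 255;0 0 -18 0 0 0 255;0 0 -18 0 0 0 255;0 0 -18 0 0 0 255;0 0 -10 0 0 0 255;0 0 -3 0 0 0 255;0 0 0 0 0 0 255")

```text
time: 39.7
position: [0.5664, 0.2557, 0.1262]
tool_rot: [-2.161, -2.28, 0.003]
ft_force: [-0.0, 0.3, -1.0]
grip_width: 0.479
grip_force: 20.0
```

>>> move_arm(increments="0 0 -4 0 0 0 255;0 0 -4 0 0 0 255;0 0 -4 0 0 0 255;0 0 -4 0 0 0 255;0 0 -4 0 0 0 255;0 0 0 0 0 0 255;0 0 0 0 0 0 255;0 0 0 0 0 0 255")

```text
time: 40.37
position: [0.567, 0.2558, 0.1073]
tool_rot: [2.162, 2.28, 0.0]
ft_force: [0.6, 0.4, -1.8]
grip_width: 0.481
grip_force: 20.0
```

Base is about 11 mm inside the rim with no contact force, so I'll continue down.

>>> move_arm(increments="0 0 -4 0 0 0 255;0 0 -4 0 0 0 255;0 0 -4 0 0 0 255;0 0 -4 0 0 0 255;0 0 -3 0 0 0 255;0 0 -2 0 0 0 255;0 0 0 0 0 0 255;0 0 0 0 0 0 255")

```text
time: 41.03
position: [0.567, 0.2558, 0.0864]
tool_rot: [-2.162, -2.28, -0.0]
ft_force: [-1.1, -0.5, 1.1]
grip_width: 0.482
grip_force: 20.0
```

>>> move_arm(increments="0 0 0 0 0 0 80;0 0 0 0 0 0 80;0 0 0 0 0 0 80;0 0 0 0 0 0 80;0 0 0 0 0 0 80;0 0 10 0 0 0 80;0 0 30 0 0 0 80;0 0 40 0 0 0 80")

```text
time: 41.7
position: [0.5647, 0.255, 0.1646]
tool_rot: [-2.161, -2.279, 0.01]
ft_force: [1.6, 0.1, 0.2]
grip_width: 0.686
grip_force: 0.0
```

>>> move_arm(increments="0 0 40 0 0 0 80;0 -35 0 0 0 0 80;0 -40 0 0 0 0 80;0 -40 0 0 0 0 80;0 -40 0 0 0 0 80;0 -40 0 0 0 0 80;0 -40 0 0 0 0 80;0 -40 0 0 0 0 80")

```text
time: 42.37
position: [0.5667, -0.0211, 0.2073]
tool_rot: [2.161, 2.279, 0.003]
ft_force: [1.0, -0.4, -0.4]
grip_width: 0.686
grip_force: 0.0
```

>>> move_arm(increments="0 -40 0 0 0 0 80;0 -40 0 0 0 0 80;0 -30 0 0 0 0 80;0 0 0 0 0 0 80;0 0 0 0 0 0 80;0 0 0 0 0 0 80;0 0 0 0 0 0 80;0 0 0 0 0 0 80")

```text
time: 43.03
position: [0.5673, -0.1271, 0.2062]
tool_rot: [-2.158, -2.283, -0.001]
ft_force: [0.2, 0.4, -0.0]
grip_width: 0.688
grip_force: 0.0
```

```bash
python3 d.py | grep -v wrist; python3 - <<'E'
from h import *
p=ctrl.get_image("top"); P=cloud(p); X,Y,Z=P[...,0],P[...,1],P[...,2]
hsv=cv2.cvtColor(p["frame"],cv2.COLOR_RGB2HSV); H=hsv[...,0]
m=((hsv[...,1]>130)&(H>100)&(H<130)&(Z>.095)&(Z<.14)&(X>.5)&(X<.62)&(Y>.1)&(Y<.32)).astype(np.uint8)
k,lab=cv2.connectedComponents(m)
for i in range(1,k):
    q=P[lab==i]
    if len(q)>40: c,r=cv2.minEnclosingCircle((q[:,:2]*1000).astype(np.float32)); print(len(q),np.round(c,1),round(r,1),np.median(q[:,2]).round(4))
find(p,["flask","beaker","dish"])
a=p["frame"][90:290,50:300]
cv2.imwrite("pics/end.png",cv2.resize(cv2.cvtColor(a,cv2.COLOR_RGB2BGR),None,fx=3,fy=3,interpolation=cv2.INTER_CUBIC))
E
```

```text
[ 0.56729485 -0.12714481  0.20622451] [-2.15781456e+00 -2.28274163e+00 -7.83151499e-04] [-0.6099787   0.25176429  0.92425484  1.67803371 -0.20762681  1.31532573
  0.4082724 ]
top 1058 X [-0.12110996  0.13088196] Y [-0.04662362  0.04439682]
handle 34 -0.11120259701872123 -0.08973208850699398 -0.004304134854346045 0.005753667151492049
knob 25 -0.1336575742254328 0.039293649799075354
196 [565.6 255.5] 21.1 0.116
156 [569.  194.2] 19.6 0.1061
flask 0.85 [0.756 0.107 0.039] [216 135]
flask 0.67 [0.598 0.111 0.031] [214 186]
beaker 0.58 [0.783 0.001 0.033] [251 127]
dish 0.85 [0.365 0.117 0.012] [212 265]
```

View pics/end.png

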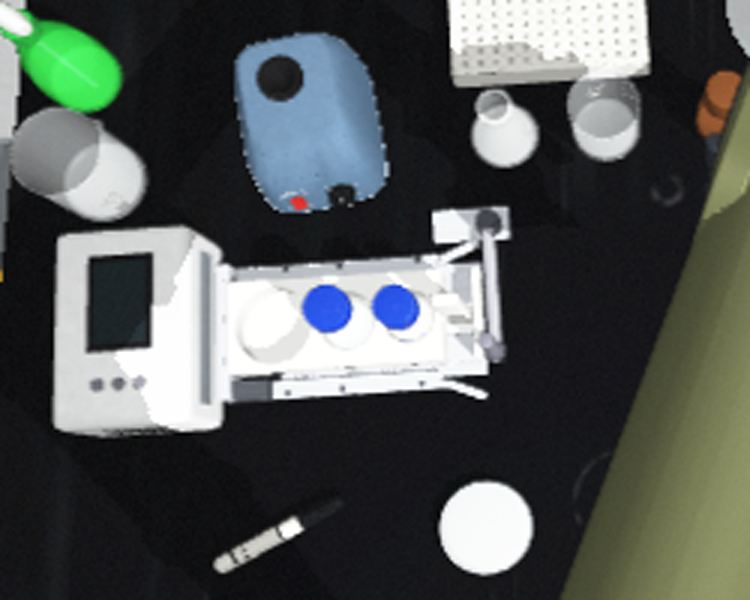

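The final picture shows both bottles seated at (328,308) and (396,308), the rack nose at the stop, the gate square across the mouth at (492,290), and the bystanders where they were. Handing in.

```bash
python3 -c "
from bench import ctrl
print(ctrl.close_job())"
```

```text
the job is handed in; nothing more can be done
None
```

I handed the job in with the rack home in the dock, the gate shut, the small and medium bottles upright in their wells, and the bystanders undisturbed; no large bottle was on the bench, and `ctrl.close_job()` returned no verdict.

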